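# Post the round basket base into the slotted box

### The job

Take the round wooden basket base off its stand, turn it edge-on and lower it through the slot in the top of the patterned box so that it goes in completely; start it in the slot before letting go rather than dropping it from above. Leave the square panel leaning on its own stand.

Things in the scene. Friction and masses are not known exactly. Their poses are not given: they have to be found in the camera images.
- disc_center (a point): Mid-thickness centre of the loose round base: pale wood, 110 mm diameter, 10 mm thick, 50-90 g; z axis = its normal. It leans on its stand under its own weight, 1.05 rad (60 degrees) from level, upper edge to the stand's -x side, z facing up and to +x. From the upper edge 35 mm down the slope both faces are free: pinch its thickness there with fingers coming down along the slope.
- disc_stand: Fixed bamboo stand of the round base; origin on the work surface. Foot board 10 mm high, x -30 to 75 mm, 110 mm wide (y). Sloping back board 90 mm wide, upper end 80 mm above the work surface; two 10 mm pins near its lower end, 60 mm apart, standing 16 mm out, stop the disc. The two stands and the box come in any left-to-right order.
- panel_center (a point): Centre (half its thickness) of the square wooden panel, 100 by 100 by 10 mm, about 70 g, loose, leaning in the same way on the other, identical stand. It is not wanted; it stays there. z is its normal.
- panel_stand: The stand of the square panel, identical to disc_stand.
- slot_box: Fixed, closed bamboo box with dark patterned sides and a slot in its top: 100 mm (x) by 170 mm (y) by 135 mm high; origin at the centre of its underside, on the work surface. Walls, floor and top 10 mm thick; inside empty, 80 by 150 by 115 mm high.
- slot (a point): Centre of the slot's mouth, level with the top face of the box (135 mm above the work surface). The slot is a straight opening 22 mm wide (along x) and 130 mm long (along y), through the 10 mm thick top; the axes are those of the box.

How it is judged:
By the outcome, as a careful person would: the job done as asked, in the order asked, and still so for the second after the job is handed in, with the robot touching nothing.
It also fails if it takes over 38 s, if anything falls off the work surface, if the arm or the gripper's body presses on something with over 40 N, if the wrist force passes 120 N, or if a joint passes its speed limit or range.

### The arm

A 6-joint arm with a two-finger parallel gripper is mounted at the origin on the work surface. World frame = base frame: x ahead of the robot, y to its left, z up, the work surface at z = 0. Lengths are in mm, angles in degrees, forces in N, time in s.
With the tool pointing down it reaches from about 350 to 850 mm from the base axis. Payload 8.1 kg.
Tool frame: the origin (TCP) lies midway between the tips of the shut fingers; the grasp point (between the pads) lies 19 mm behind it; z points along the fingers, y is the line along which they close (so a half turn about z gives the same grasp; the last joint's range is limited). The gripper opens to 85 mm and grips with 20 to 120 N. Pads are 22 mm wide; open, the fingers measure 114 mm over their backs; the gripper's body (76 mm by 85 mm) begins 54 mm behind the grasp point. The pads swing forward as they close: fully open they stand 13 mm farther back than shut.
Start: joints at [65.122, 7.471, 85.268, -0, 87.261, -4.893], TCP at [205.041, 563.883, 231.292] pointing down, gripper open.
Joint ranges: [-169.43, 169.43], [-51.17, 129.36], [1.28, 143.12], [-76.62, 256.62], [0, 156.53], [-152.29, 152.29]. Speed limits (degrees/s): [136.94, 136.94, 159.86, 180, 180, 180].

### API

Orientations are given as [roll, pitch, yaw] about the fixed x, y, z axes, in that order (R = Rz(yaw) Ry(pitch) Rx(roll)).
In Python, from bench import sense, snapshot, order, finder gives the robot as it stands.
- The arm moves only by the tool send_rows, never from a script. Its argument "steps" is a list of rows, each a list of 2 entries, a list of its own where there are three numbers: the shift along the world's x, y, z in units of 30 mm (1.0 is 30 mm), then the turn, a rotation vector about the world's x, y, z in rad. In form: [[[dx, dy, dz], [wx, wy, wz]], ...]. A call has 1 to 10 rows; each row is the pose to reach, as a shift and turn from the pose commanded when the call began; what a row does not reach only later rows make up. A row lasts 1/8 s, in which the tool goes at most 62.5 mm and 10.7 degrees, less where a joint would pass 70% of its speed; a pose out of reach is approached as far as the arm can. A call with a gripper value outside its range is refused whole. "fingers" is the closure, from 0 (fully open) to 1 (shut), set as the call begins (left out, the last holds). The fingers move at their own pace and stop on an object; "squeeze" is the grip in N (left out, the last holds). Time passes only in rows, so rows that repeat a pose let the fingers close. It gives the time, the measured TCP pose, the force, the opening and the grip force at its end, in the units of the state.
- sense(): the state, without advancing time (a new reading comes with each control period).
- snapshot(name): name is "side" or "top" or "wrist"; returns a dict with "img" (384x512x3 uint8, red, green, blue), "K" (3x3 intrinsics, pixels), "pose" (4x4, takes a point from camera to world coordinates). Camera axes: x right, y up, looking along -z (the intrinsics and any distortion apply to the point x, -y, -z); pixel columns grow to the right and rows downward; lengths in mm; the calibration is good to about 2 mm. The wrist camera is an equidistant fisheye: a pixel r from the principal point sees the ray r / f radians off the axis. A picture is of the moment at which its call begins. There is no depth.
- order.hand_in(): hands the job in; it is judged then, once.
Trained networks look in the newest picture that a camera, given by its name, has taken for a name from the list of things; names that differ only in an ending like _2 or _b are one class to them, and where a whole thing is asked for, a point or a joint stands for the part that bears it (a point fixed in the world has none). Each returns a list of dicts, best first, with "confidence" (0 to 1); they miss things now and then, are a little off and sometimes report something else, mostly with a low value. They report only what shows in the picture. A call takes as long as a camera call.
- finder.find_in(label, camera): "box" ([left, top, width, height] as shares, 0 to 1, of the picture: columns of its width, rows of its height, round what is visible of it).
- finder.trace(label, camera): "mask" (384x512 bool, what is visible of it) and "box" ([left, top, width, height] as shares, 0 to 1, of the picture: columns of its width, rows of its height, round what is visible of it).
- finder.pinpoint(label, camera): "at" ([column, row] as shares, 0 to 1, of the picture: columns of its width, rows of its height: a listed point, or the origin of a listed thing).
The state is a dict: "time": time; "joint_pos": joint angles; "qd": joint speeds; "joint_efforts": joint torques, N m; "tool_pos": TCP position; "tcp_rot": TCP orientation; "ft_force": force on the tool from outside, world axes, zero at the start; "wrist_torque": the same for the moment, N m; "finger_gap": finger opening in mm; "grip_force": force on a finger pad.
Only numpy, scipy, OpenCV 4.12 (cv2) and the standard library are available. Lean on these libraries where they do the work, as an engineer would, in place of code of your own. Each camera call takes 0.05 s, during which the arm holds its last target. There are 200 camera calls.

## Working session

There is one attempt and no reset: what is moved stays moved. The work goes in short steps, Python scripts to look and compute and a tool call to move; the robot and the scene stay as the last step left them, time stands still between calls to the robot, and variables do not carry over. Pictures are saved under pics/ and viewed, at most 10 in all, crops included, and the job is handed in when it is done.

Besides the shell and the picture viewer there is one more tool, called after "Request:" as name(argument=value, ...), one argument or row to a line, values as JSON. send_rows: Moves the arm, as the interface text tells. Its arguments: {"type":"object","properties":{"steps":{"type":"array"},"fingers":{"type":"number"},"squeeze":{"type":"number"}},"required":["steps"]}

```bash
mkdir -p pics; cat > h.py <<'E'
import numpy as np, cv2
from bench import sense, snapshot, order, finder
def ray(s,u,v,fish=False):
    K=s["K"];P=np.array(s["pose"]);x=(u-K[0][2])/K[0][0];y=(v-K[1][2])/K[1][1]
    if fish:
        r=np.hypot(x,y);d=np.array([x/r*np.sin(r),-y/r*np.sin(r),-np.cos(r)]) if r>0 else np.array([0,0,-1.])
    else: d=np.array([x,-y,-1.])
    d=P[:3,:3]@d;return P[:3,3],d/np.linalg.norm(d)
def proj(s,X,fish=False):
    P=np.array(s["pose"]);K=s["K"];c=P[:3,:3].T@(np.array(X,float)-P[:3,3]);x,y,z=c[0],-c[1],-c[2]
    if fish:
        r=np.hypot(x,y);t=np.arctan2(r,z);x,y=x/r*t,y/r*t
    else: x,y=x/z,y/z
    return np.array([K[0][0]*x+K[0][2],K[1][1]*y+K[1][2]])
def tri(rs):
    A=0;b=0
    for o,d in rs:
        M=np.eye(3)-np.outer(d,d);A=A+M;b=b+M@o
    X=np.linalg.solve(A,b);return X,[np.linalg.norm((np.eye(3)-np.outer(d,d))@(X-o)) for o,d in rs]
E
python3 - <<'E'
from h import *
S={}
for n in("top","side","wrist"):
    S[n]=s=snapshot(n);print(n,np.round(s["K"],1).tolist(),np.round(s["pose"],2).tolist(),[k for k in s])
ims=[cv2.cvtColor(S[n]["img"],cv2.COLOR_RGB2BGR) for n in("top","side","wrist")]
for n,i in zip(("top","side"),ims): cv2.imwrite(f"pics/{n}1.png",i)
import pickle;pickle.dump(S,open("S.pkl","wb"))
for l in("disc_center","disc_stand","panel_center","panel_stand","slot_box","slot"):
    rs=[]
    for n in S:
        try:
            r=finder.pinpoint(l,n)
            for q in r[:2]:
                print(l,n,np.round(np.array(q["at"])*[512,384],1),round(q["confidence"],2))
            if r and n!="wrist": rs.append(ray(S[n],r[0]["at"][0]*512,r[0]["at"][1]*384))
        except Exception as e: print(e)
    if len(rs)>1: X,e=tri(rs);print("  ",X.round(1),np.round(e,1))
print(sense())
E
```

```text
top [[479.9, 0.0, 254.7], [0.0, 479.9, 184.1], [0.0, 0.0, 1.0]] [[-0.02, 1.0, -0.05, 550.44], [-1.0, -0.02, -0.02, -8.32], [-0.02, 0.05, 1.0, 1240.99], [0.0, 0.0, 0.0, 1.0]] ['img', 'K', 'pose']
side [[384.4, 0.0, 250.2], [0.0, 384.4, 181.9], [0.0, 0.0, 1.0]] [[0.94, 0.19, -0.29, 351.93], [-0.35, 0.47, -0.81, -728.2], [-0.02, 0.86, 0.51, 565.93], [0.0, 0.0, 0.0, 1.0]] ['img', 'K', 'pose']
wrist [[297.3, 0.0, 260.5], [0.0, 297.3, 189.7], [0.0, 0.0, 1.0]] [[0.34, -0.9, -0.27, 135.8], [0.94, 0.33, 0.1, 588.47], [-0.0, -0.29, 0.96, 373.38], [0.0, 0.0, 0.0, 1.0]] ['img', 'K', 'pose']
disc_center top [359.4 193.6] 0.69
disc_center side [275.5 264.5] 0.56
disc_center side [241.  196.2] 0.38
   [ 579.7 -236.5   65.5] [3.1 3.1]
disc_stand top [357.7 203.3] 0.56
disc_stand side [268.5 298.3] 0.64
   [ 559.1 -246.3   -6.4] [0.6 0.6]
panel_center top [264.2 193.5] 0.8
panel_center side [243.  197.3] 0.5
   [590.1  -6.5  74. ] [3.5 3.5]
panel_stand top [266.9 199.9] 0.66
panel_stand side [233.4 226.4] 0.74
   [569.  -11.1  -1.7] [3.5 3.5]
slot_box top [156.3 206.7] 0.82
slot_box top [144.2 204.6] 0.64
slot_box side [205.1 171.4] 0.97
   [564.5 272.7   5.4] [5. 5.]
slot top [143.6 205.3] 0.81
slot side [197.9 131. ] 0.98
   [561.  273.7 137.1] [1.5 1.5]
{'time': 1.05, 'joint_pos': array([ 6.51236217e+01,  7.47199253e+00,  8.52683974e+01,  4.72748005e-04,
        8.72605275e+01, -4.89267811e+00]), 'qd': array([-0.07189765,  0.00225573, -0.07601781,  0.05758279,  0.02336219,
        0.1440403 ]), 'joint_efforts': array([ 1.74482152e-04, -5.69324219e+01, -5.00880468e+01, -4.81022437e-05,
        1.30965742e-03,  1.76018858e-05]), 'tool_pos': array([205.02547343, 563.88693825, 231.27786691]), 'tcp_rot': array([-1.79999126e+02, -5.48736336e-04,  1.60016277e+02]), 'ft_force': array([-0.21238745,  0.54220957,  0.5979153 ]), 'wrist_torque': array([-0.02718152,  0.03581291, -0.07390578]), 'grip_force': 0.0, 'finger_gap': 85.63961074296554}
```

View pics/top1.png

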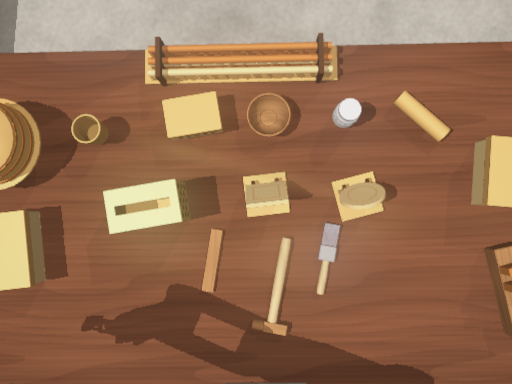

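View pics/side1.png

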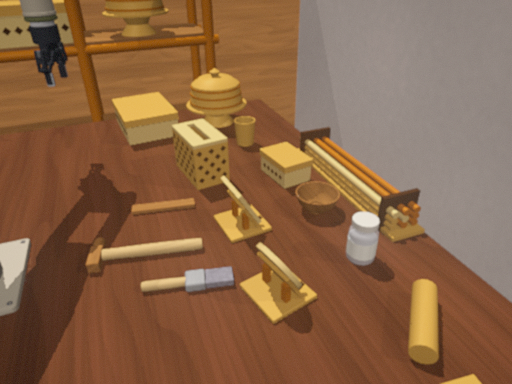

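The top picture shows the box at the left (slot ~143,205), the panel in the middle (265,195) and the disc on the right-hand stand (362,196), which is turned about +15°. The box is turned about +8°. The side picture agrees with this. I'll move above the disc.

Request:
send_rows(
  steps=[
    [[0.7,-1.8,0.3],[0,0,-0.1]],
    [[1.4,-3.8,0.5],[0,0,-0.2]],
    [[2.1,-5.8,0.5],[0,0,-0.3]],
    [[2.8,-7.7,0.5],[0,0,-0.4]],
    [[3.5,-9.6,0.5],[0,0,-0.5]],
    [[4.2,-11.5,0.5],[0,0,-0.6]],
    [[4.9,-13.4,0.5],[0,0,-0.7]],
    [[5.6,-15.3,0.5],[0,0,-0.8]],
    [[6.2,-16.8,0.5],[0,0,-0.9]],
    [[6.5,-18,0.5],[0,0,-0.96]],
  ],
  fingers=0.3,
)

```text
time: 2.3
tool_pos: [400.5, 21.8, 246.5]
tcp_rot: [180.0, 0.0, 104.8]
ft_force: [1.3, -0.1, -0.8]
finger_gap: 59.9
grip_force: 0.0
```

Request:
send_rows(
  steps=[
    [[0.8,-1.8,0],[0,0,0]],
    [[1.6,-3.6,0],[0.03,-0.1,0]],
    [[2.4,-5.4,0],[0.06,-0.2,0]],
    [[3.0,-7.2,-0.3],[0.09,-0.33,0]],
    [[3.5,-8.7,-0.6],[0.12,-0.45,0]],
    [[3.7,-9.3,-1.0],[0.136,-0.506,0]],
    [[3.7,-9.3,-1.0],[0.136,-0.506,0]],
    [[3.7,-9.3,-1.0],[0.136,-0.506,0]],
  ],
)

```text
time: 3.3
tool_pos: [511.1, -254.7, 216.9]
tcp_rot: [150.0, -0.0, 105.0]
ft_force: [0.7, 0.6, 0.5]
finger_gap: 59.6
grip_force: 0.0
```

```bash
cat > look.py <<'E'
from h import *
import sys
tag=sys.argv[1]
w=snapshot("wrist");t=snapshot("top");S={"wrist":w,"top":t}
cv2.imwrite(f"pics/w{tag}.png",cv2.cvtColor(w["img"],cv2.COLOR_RGB2BGR))
for l in sys.argv[2:]:
    rs=[]
    for n in S:
        r=finder.pinpoint(l,n)
        if r:
            a=np.array(r[0]["at"])*[512,384];print(l,n,a.round(1),round(r[0]["confidence"],2));rs.append(ray(S[n],*a,n=="wrist"))
    if len(rs)>1: X,e=tri(rs);print("  ",X.round(1),np.round(e,1))
import pickle;pickle.dump(S,open(f"S{tag}.pkl","wb"))
s=sense();print({k:np.round(s[k],2) for k in("time","joint_pos","tool_pos","tcp_rot","ft_force","finger_gap")})
E
python3 look.py 2 disc_center disc_stand
```

```text
disc_center wrist [246.9 181.9] 0.75
disc_center top [360.7 193.5] 0.95
   [ 583.2 -244.5   63.5] [3.3 3.3]
disc_stand wrist [204.8 171.5] 0.93
disc_stand top [358.5 203.4] 0.84
   [ 559.6 -250.7   -4.5] [2.5 2.5]
{'time': np.float64(3.6), 'joint_pos': array([-48.51, -14.1 , 112.66,  28.57,  69.56, -70.97]), 'tool_pos': array([ 511.57, -254.46,  217.03]), 'tcp_rot': array([1.4996e+02, 4.0000e-02, 1.0510e+02]), 'ft_force': array([-0.52, -0.35,  0.14]), 'finger_gap': np.float64(59.77)}
```

View pics/w2.png

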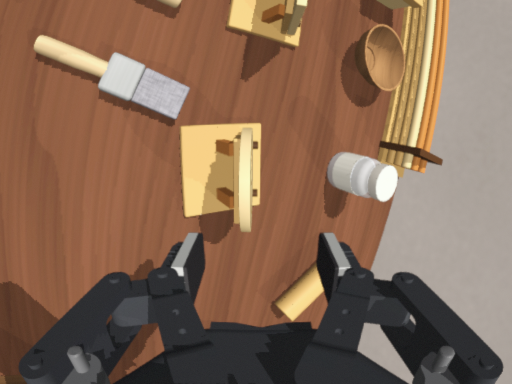

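The wrist picture shows the disc nearly edge-on at about (245,180), between the fingers, with the foot board at (181..262, 123..217). I'll fit the disc pose to its masks.

```bash
cat > fit.py <<'E'
from h import *
import pickle
from scipy.optimize import minimize
S=pickle.load(open("S2.pkl","rb"));S["side"]=snapshot("side")
M={}
for n in S:
    r=finder.trace("disc_center",n)
    if r:print(n,r[0]["confidence"],r[0]["mask"].sum());M[n]=r[0]["mask"]
def pts(p):
    a=np.radians(p[3]);t=np.radians(60);Rz=np.array([[np.cos(a),-np.sin(a),0],[np.sin(a),np.cos(a),0],[0,0,1]])
    n=Rz@[np.sin(t),0,np.cos(t)];u=Rz@[-np.cos(t),0,np.sin(t)];v=Rz@[0,1,0]
    th=np.linspace(0,2*np.pi,48,endpoint=False)
    return [p[:3]+55*(np.cos(q)*u+np.sin(q)*v)+h*n for q in th for h in(-5,5)]
def sil(s,P,f):
    q=np.array([proj(s,x,f) for x in P],np.float32);h=cv2.convexHull(q)
    m=np.zeros((384*4,512*4),np.uint8);cv2.fillPoly(m,[np.round((h+.5)*4*16).astype(np.int32)],1,shift=4)
    return cv2.resize(m.astype(np.float32),(512,384),interpolation=cv2.INTER_AREA)
def cost(p,v=False):
    c=[]
    for n in M:
        m=sil(S[n],pts(p),n=="wrist");c.append(np.minimum(m,M[n]).sum()/np.maximum(m,M[n]).sum())
    if v:print(dict(zip(M,np.round(c,3))))
    return -sum(c)
best=None
for y in(10,16,22):
    r=minimize(cost,[582,-243,64,y],method="Nelder-Mead",options=dict(initial_simplex=np.array([[582,-243,64,y]]*5)+np.vstack([np.zeros(4),np.diag([8,8,8,6])]),maxiter=250))
    print(r.x.round(1),r.fun)
    if best is None or r.fun<best.fun:best=r
cost(best.x,True)
E
python3 fit.py
```

```text
wrist 0.97 1375
top 0.58 996
side 0.77 435
[ 578.5 -242.4   70.7   13.8] -2.5942351818084717
[ 578.5 -242.7   70.7   14.2] -2.5899574756622314
[ 578.6 -242.6   70.8   14.1] -2.5924720764160156
{'wrist': np.float32(0.92), 'top': np.float32(0.932), 'side': np.float32(0.742)}
```

Request:
send_rows(
  steps=[
    [[0.3,0.03,-0.7],[0,0,-0.017]],
    [[0.7,0.08,-1.8],[0,0,-0.017]],
    [[1.0,0.12,-2.6],[0,0,-0.017]],
    [[1.1,0.12,-2.9],[0,0,-0.017]],
    [[1.1,0.12,-2.9],[0,0,-0.017]],
  ],
  fingers=0.5,
)

```text
time: 4.42
tool_pos: [543.9, -251.3, 129.0]
tcp_rot: [150.0, -0.1, 104.1]
ft_force: [-0.2, -0.5, 0.3]
finger_gap: 42.9
grip_force: 0.0
```

```bash
python3 look.py 3 disc_center; sed -i 's/S2.pkl/S3.pkl/' fit.py; python3 fit.py
```

```text
disc_center top [359.9 195.6] 0.64
{'time': np.float64(4.62), 'joint_pos': array([-45.14,  -5.31, 114.39,  30.37,  58.21, -72.57]), 'tool_pos': array([ 544.5 , -252.25,  130.84]), 'tcp_rot': array([1.4991e+02, 9.0000e-02, 1.0403e+02]), 'ft_force': array([-0.22, -0.01,  1.13]), 'finger_gap': np.float64(42.51)}
wrist 0.94 2533
top 0.61 913
side 0.82 510
[ 578.2 -243.    70.9   14.5] -2.5949769020080566
[ 578.7 -243.    70.7   14.9] -2.588587999343872
[ 578.5 -243.    70.8   14.6] -2.592741012573242
{'wrist': np.float32(0.933), 'top': np.float32(0.868), 'side': np.float32(0.794)}
```

View pics/w3.png

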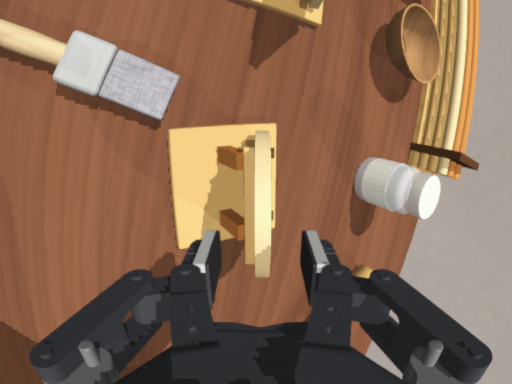

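Disc's upper edge lies at column ~262, midway between the fingertips (215 and 305). Descending along the slope and gripping.

Request:
send_rows(
  steps=[
    [[0.2,0.05,-0.35],[0,0,0.01]],
    [[0.4,0.1,-0.7],[0,0,0.01]],
    [[0.6,0.15,-1.05],[0,0,0.01]],
    [[0.75,0.19,-1.3],[0,0,0.01]],
    [[0.75,0.19,-1.3],[0,0,0.01]],
    [[0.75,0.19,-1.3],[0,0,0.01]],
  ],
)

```text
time: 5.58
tool_pos: [566.7, -245.8, 90.5]
tcp_rot: [150.0, -0.0, 104.6]
ft_force: [0.1, -0.9, 0.5]
finger_gap: 42.6
grip_force: 0.0
```

Request:
send_rows(
  steps=[
    [[0,0,0],[0,0,0]],
    [[0,0,0],[0,0,0]],
    [[0,0,0],[0,0,0]],
    [[0,0,0],[0,0,0]],
    [[0,0,0],[0,0,0]],
    [[0,0,0],[0,0,0]],
  ],
  fingers=1,
  squeeze=40,
)

```text
time: 6.32
tool_pos: [566.8, -246.1, 90.9]
tcp_rot: [149.9, 0.0, 104.6]
ft_force: [-2.3, 0.3, 6.2]
finger_gap: 9.2
grip_force: 42.5
```

Request:
send_rows(
  steps=[
    [[-0.25,-0.06,0.43],[0,0,0]],
    [[-0.5,-0.13,0.9],[0,0,0]],
    [[-0.8,-0.2,1.5],[0,0,0]],
    [[-0.9,-0.22,2.6],[0,0,0]],
    [[-0.9,-0.22,3.8],[-0.03,0.12,0]],
    [[-0.9,-0.22,5],[-0.07,0.25,0]],
    [[-0.9,-0.22,6],[-0.1,0.38,0]],
    [[-0.9,-0.22,6.3],[-0.132,0.507,0]],
    [[-0.9,-0.22,6.3],[-0.132,0.507,0]],
  ],
)

```text
time: 7.45
tool_pos: [540.8, -251.7, 279.1]
tcp_rot: [-180.0, -0.0, 104.7]
ft_force: [-0.4, 0.2, -2.1]
finger_gap: 9.3
grip_force: 41.6
```

```bash
python3 look.py 4 disc_center; python3 - <<'E'
from h import *
import pickle
S=pickle.load(open("S.pkl","rb"));from fit import sil
E
sed -n 1,3p /dev/null; cat > boxfit.py <<'E'
from h import *
import pickle
from scipy.optimize import minimize
def boxfit(S,label="slot_box",pts=None,x0=(562,273,8)):
    M={}
    for n in S:
        r=finder.trace(label,n)
        if r and r[0]["confidence"]>.4:M[n]=r[0]["mask"];print(n,round(r[0]["confidence"],2),M[n].sum())
    def P(p):
        a=np.radians(p[2]);R=np.array([[np.cos(a),-np.sin(a)],[np.sin(a),np.cos(a)]])
        return [np.r_[R@[i*50,j*85]+p[:2],z] for i in(-1,1) for j in(-1,1) for z in(0,135)]
    def cost(p,v=False):
        c=[]
        for n in M:
            q=np.array([proj(S[n],x,n=="wrist") for x in P(p)],np.float32)
            m=np.zeros((1536,2048),np.uint8);cv2.fillPoly(m,[np.round((cv2.convexHull(q)+.5)*64).astype(np.int32)],1,shift=4)
            m=cv2.resize(m.astype(np.float32),(512,384),interpolation=cv2.INTER_AREA)
            c.append(np.minimum(m,M[n]).sum()/np.maximum(m,M[n]).sum())
        if v:print(dict(zip(M,np.round(c,3))))
        return -sum(c)
    x0=np.array(x0,float)
    r=minimize(cost,x0,method="Nelder-Mead",options=dict(initial_simplex=x0+np.vstack([np.zeros(3),np.diag([6,6,5])]),maxiter=200))
    cost(r.x,True);return r.x
E
python3 -c "
from boxfit import *
S={n:snapshot(n) for n in('top','side')}
print(boxfit(S))"
```

```text
disc_center top [383.  209.3] 0.75
{'time': np.float64(7.65), 'joint_pos': array([-3.012e+01,  5.850e+00,  8.216e+01,  9.000e-02,  9.205e+01,
       -4.467e+01]), 'tool_pos': array([ 538.41, -252.51,  278.09]), 'tcp_rot': array([ 1.7998e+02, -1.1000e-01,  1.0456e+02]), 'ft_force': array([-0.73, -0.57, -0.68]), 'finger_gap': np.float64(9.37)}
wrist 0.8 3966
top 0.55 217
side 0.96 1989
[ 573.5 -268.1   85.2   12.2] -0.6954034566879272
[ 556.2 -249.2  108.1   13.8] -1.1345937252044678
[ 555.8 -249.5  109.1   14. ] -1.1317567825317383
{'wrist': np.float32(0.965), 'top': np.float32(0.17), 'side': np.float32(0.0)}
top 0.88 3624
side 0.87 3106
{'top': np.float32(0.975), 'side': np.float32(0.96)}
[560.78221656 279.58376005   8.90562144]
```

View pics/w4.png

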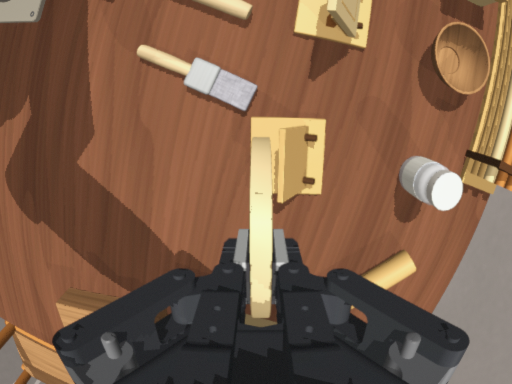

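The disc is held upright at column ~262. Moving over the box.

Request:
send_rows(
  steps=[
    [[0.1,1.5,0],[0,0,-0.01]],
    [[0.2,3.4,0],[0,0,-0.03]],
    [[0.3,5.4,0],[0,0,-0.05]],
    [[0.4,7.4,0],[0,0,-0.07]],
    [[0.5,9.4,0],[0,0,-0.09]],
    [[0.6,11.4,0],[0,0,-0.1]],
    [[0.7,13.4,0],[0,0,-0.1]],
    [[0.7,15.2,0],[0,0,-0.1]],
    [[0.7,16.7,0],[0,0,-0.1]],
    [[0.7,17.6,0],[0,0,-0.1]],
  ],
)

```text
time: 9.3
tool_pos: [560.0, 278.1, 279.2]
tcp_rot: [180.0, -0.0, 99.0]
ft_force: [-0.2, -1.8, -0.9]
finger_gap: 9.4
grip_force: 41.6
```

Request:
send_rows(
  steps=[
    [[0,0,-0.3],[0,0,0]],
    [[0,0,-0.6],[0,0,0]],
    [[0,0,-0.6],[0,0,0]],
    [[0,0,-0.6],[0,0,0]],
  ],
)

```text
time: 9.8
tool_pos: [560.7, 274.6, 261.4]
tcp_rot: [180.0, -0.0, 98.8]
ft_force: [1.0, 0.4, -1.1]
finger_gap: 9.2
grip_force: 41.6
```

```bash
python3 look.py 5 slot disc_center; cat > box5.py <<'E'
from boxfit import *
import pickle
w=pickle.load(open("S5.pkl","rb"))["wrist"]
for l in("slot","slot_box","disc_center"):
    for r in finder.pinpoint(l,"wrist")[:1]:
        a=np.array(r["at"])*[512,384];o,d=ray(w,*a,True);z={"slot":135,"slot_box":0}.get(l,200)
        print(l,a.round(1),(o+d*(z-o[2])/d[2]).round(1),round(r["confidence"],2))
E
python3 box5.py
```

```text
slot wrist [260.9 182. ] 0.64
slot top [143.9 205.6] 0.55
   [561.7 273.6 133.3] [0. 0.]
disc_center top [129.9 207.8] 0.53
{'time': np.float64(10.1), 'joint_pos': array([2.145e+01, 1.065e+01, 7.860e+01, 2.000e-02, 9.070e+01, 1.259e+01]), 'tool_pos': array([560.73, 275.49, 261.68]), 'tcp_rot': array([ 1.7996e+02, -3.0000e-02,  9.8860e+01]), 'ft_force': array([-0.07,  0.29, -1.16]), 'finger_gap': np.float64(9.33)}
slot [260.9 182. ] [561.6 274.1 135. ] 0.64
slot_box [261.1 155.5] [562. 275.   0.] 0.83
```

View pics/w5.png

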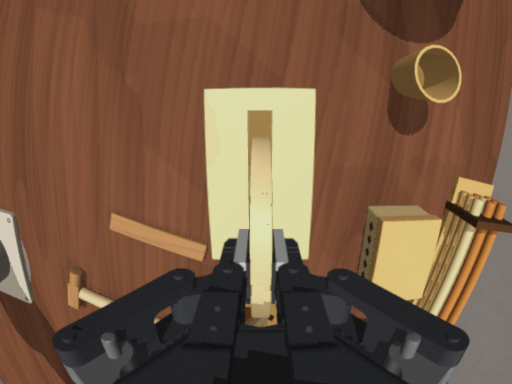

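The slot runs along columns ~248–272 from row 110, the disc sits at ~250–272, so they are lined up; the box top spans rows 89–262. A quick check of the lengthwise position.

```bash
python3 - <<'E'
from h import *
import pickle
w=pickle.load(open("S5.pkl","rb"))["wrist"]
for a in((248,110.5),(272,110.5),(205,89.5),(315,89),(212,262),(309,262)):
    o,d=ray(w,*a,True);print(a,(o+d*(135-o[2])/d[2]).round(1))
E
```

```text
(248, 110.5) [539.9 338.1 135. ]
(272, 110.5) [561.2 341.4 135. ]
(205, 89.5) [498.5 352.  135. ]
(315, 89) [596.3 367.6 135. ]
(212, 262) [524.1 180.  135. ]
(309, 262) [625.2 195.7 135. ]
```

Request:
send_rows(
  steps=[
    [[0,0,-0.6],[0,0,0]],
    [[0,0,-1.2],[0,0,0]],
    [[0,0,-1.6],[0,0,0]],
    [[0,0,-1.9],[0,0,0]],
    [[0,0,-2.2],[0,0,0]],
    [[0,0,-2.2],[0,0,0]],
  ],
)

```text
time: 11.0
tool_pos: [560.2, 275.4, 194.4]
tcp_rot: [-179.9, -0.0, 98.9]
ft_force: [-0.3, -0.1, -0.3]
finger_gap: 9.4
grip_force: 41.6
```

```bash
python3 look.py 6 slot | tail -1
```

```text
{'time': np.float64(11.2), 'joint_pos': array([2.146e+01, 1.224e+01, 8.364e+01, 2.000e-02, 8.404e+01, 1.259e+01]), 'tool_pos': array([560.94, 275.73, 196.08]), 'tcp_rot': array([ 1.7993e+02, -4.0000e-02,  9.8870e+01]), 'ft_force': array([ 0.45, -0.33, -0.91]), 'finger_gap': np.float64(9.51)}
```

View pics/w6.png

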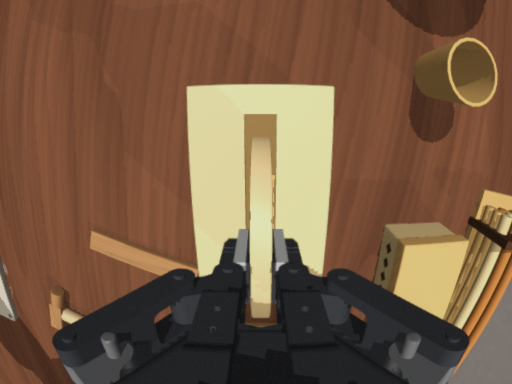

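The disc (col 250–272) is inside the slot (col 245–277) with clearance on both sides. I'll lower it further, then open.

Request:
send_rows(
  steps=[
    [[0,0,-0.4],[0,0,0]],
    [[0,0,-0.8],[0,0,0]],
    [[0,0,-1.2],[0,0,0]],
    [[0,0,-1.5],[0,0,0]],
    [[0,0,-1.73],[0,0,0]],
    [[0,0,-1.73],[0,0,0]],
    [[0,0,-1.73],[0,0,0]],
  ],
)

```text
time: 12.08
tool_pos: [560.8, 275.7, 143.9]
tcp_rot: [180.0, -0.0, 98.9]
ft_force: [-0.0, -0.2, 0.0]
finger_gap: 9.5
grip_force: 41.6
```

Request:
send_rows(
  steps=[
    [[0,0,0],[0,0,0]],
    [[0,0,0],[0,0,0]],
    [[0,0,0],[0,0,0]],
    [[0,0,0],[0,0,0]],
    [[0,0,0],[0,0,0]],
    [[0,0,0],[0,0,0]],
  ],
  fingers=0.4,
)

```text
time: 12.82
tool_pos: [560.5, 275.6, 143.4]
tcp_rot: [-180.0, -0.0, 98.9]
ft_force: [-0.3, 0.1, 0.3]
finger_gap: 51.5
grip_force: 0.0
```

Request:
send_rows(
  steps=[
    [[0,0,1],[0,0,0]],
    [[0,0,2.5],[0,0,0]],
    [[0,0,4],[0,0,0]],
    [[0,0,5],[0,0,0]],
    [[0,0,5],[0,0,0]],
    [[0,0,5],[0,0,0]],
  ],
)

```text
time: 13.58
tool_pos: [560.2, 275.4, 292.2]
tcp_rot: [-179.9, -0.0, 98.9]
ft_force: [-0.2, -0.3, -0.7]
finger_gap: 51.2
grip_force: 0.0
```

```bash
python3 look.py 7 disc_center panel_center; python3 -c "
from h import *
snapshot('side')
for l in('disc_center','panel_center'):print(l,[(np.round(np.array(r['at'])*[512,384]),round(r['confidence'],2)) for r in finder.pinpoint(l,'side')])"
```

```text
disc_center wrist [262.  160.6] 0.88
disc_center top [151.5 204.8] 0.66
   [563.3 274.   57.3] [0.8 0.8]
panel_center wrist [250.1 336.8] 0.63
panel_center top [267.3 194.4] 0.98
   [586.3 -12.9  75.5] [1.9 1.9]
{'time': np.float64(13.88), 'joint_pos': array([2.147e+01, 1.037e+01, 7.577e+01, 2.000e-02, 9.396e+01, 1.259e+01]), 'tool_pos': array([560.16, 275.45, 292.22]), 'tcp_rot': array([-179.9 ,   -0.  ,   98.87]), 'ft_force': array([-0.99,  0.1 , -0.11]), 'finger_gap': np.float64(51.45)}
disc_center []
panel_center [(array([241., 198.]), 0.79)]
```

View pics/w7.png

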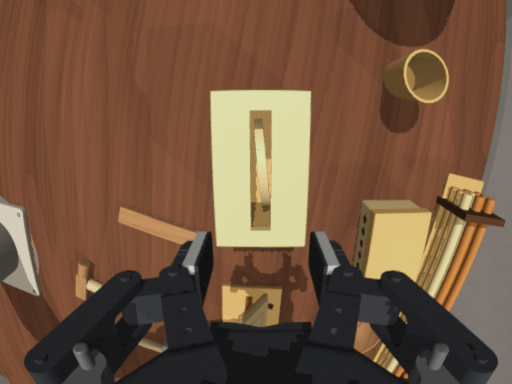

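The disc is inside below the slot (centre estimated at z ≈ 57, not visible from the side), and the panel has not moved.

```bash
python3 -c "
from bench import order
print(order.hand_in())"
```

```text
the job is handed in; nothing more can be done
None
```

The round base went edge-on through the slot, was released only once started in it, and now sits inside the box; the square panel is still on its stand, and the job was handed in at about 14 s with no result reported back.

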